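# Find the loose slat and open the ring case's hidden drawer

### The job

The ring case on the bench has a drawer held by a secret catch. Rest your closed fingertips lightly on the dark slat at the end of the row along the case's front top edge, slide along the row until they sink in with the one loose slat, and press that slat to the bottom so the drawer springs out a little; push gently, never with 20 N or more, until it does. Then lift out of the slot, pull the drawer by its brass tab all the way out to its stop and let go, leaving everything else on the bench and on the case where it is.

Things in the scene. Friction and masses are not known exactly. Their poses are not given: they have to be found in the camera images.
- casket: Dark wooden ring case fixed to the bench, 170 (x) x 264 (y) x 85 mm high. Origin: centre of its underside; x points from its front (robot side, where the drawer is) to its back, y along its front to the left seen from the robot, z up. A row of six slats, flush with its top, runs along the front top edge; the drawer front below it has a brass tab.
- row (a point): Middle of the slat row, on its top face: x -50, y 0, z 85 mm of the case; axes as the case's. Six slats, 44 mm (x) by 36 mm (y), centres at y = -90, -54, -18, 18, 54, 90 mm from here. The one at -90 is dark and solid. Of five light ones, all alike, one is loose, it varies which; the rest are solid. Solid slats, bedded on rubber, give about 1 mm per 5 N, at most 3 mm.
- start (a point): Centre of the top of the dark end slat: x -50, y -90, z 85 mm of the case; axes as the case's. Around the slat row: behind it, 22 to 28 mm from the centre line, a brass fence 8 mm higher than the slats; beyond each end, 108 mm from the row's middle, a brass end stop 6 mm higher; in front a flush wooden rim 13 mm wide.
- slip (a joint): How far the loose slat is pushed down (m). 0: flush. A spring returns it: it yields from about 1 N, 1.5 N at 0.008. There it meets the catch, which needs about 5 N more to yield; at 0.014 (about 8 N in all) it is at the bottom; the catch trips at about 0.012. Pushed down it leaves a 44 x 36 mm recess.
- drawer (a joint): How far the drawer is out (m), towards the case's -x. 0 = shut and held by the catch; springs out by itself to about 0.03 when the catch is tripped; 0.072 = at its stop. About 1 N of friction: it stays where it is left.
- tab (a point): Brass pull tab on the middle of the drawer front: upright fin 40 mm long (x), 12 mm thick (y), 44 mm high. This point: on its top edge, 62 mm above the bench, 22 mm in front of the drawer front, 18 mm from the fin's outer end; with the drawer shut at x -119, y 0 of the case. Moves with the drawer; axes as the case's.
- cone: White ceramic ring cone, loose, 40 mm across, 58 mm high, standing on the back part of the case's top. Origin: centre of its underside. Leave it alone.
- block: Wooden ring block, loose, 85 x 85 x 34 mm, left of the case. Origin: centre of its underside. Leave it alone.
- ring: Copper ring, 25 mm across, 6 mm high, lying on the wooden block. Origin: centre of its underside. Leave it alone.
- handpiece: Engraving handpiece with wooden grip and aluminium body, 160 mm long (along its x), 25 mm thick, lying right of the case. Origin: under the joint of grip and body. Leave it alone.
- plate: Dark steel bench plate, 100 x 130 x 14 mm, at the back left. Origin: centre of its underside. Leave it alone.
- jar: Amber glass jar with steel cap, 52 mm across, 60 mm high, at the back right. Origin: centre of its underside. Leave it alone.

How it is judged:
By the outcome, as a careful person would: the job done as asked, in the order asked, and still so for the second after the job is handed in, with the robot touching nothing.
It also fails if it takes over 72 s, if anything falls off the work surface, if the arm or the gripper's body presses on something with over 40 N, if the wrist force passes 120 N, or if a joint passes its speed limit or range.

### The arm

A 6-joint arm with a two-finger parallel gripper is mounted at the origin on the work surface. World frame = base frame: x ahead of the robot, y to its left, z up, the work surface at z = 0. Lengths are in mm, angles in rad, forces in N, time in s.
With the tool pointing down it reaches from about 350 to 800 mm from the base axis. Payload 7.3 kg.
Tool frame: the origin (TCP) lies on the front face of the gripper's body, between the roots of the fingers; the fingertips stand 73 mm ahead of it and the grasp point (between the pads) lies 54 mm ahead of it (arm.tips_ahead is the distance from the TCP to the fingertips, in mm); z points along the fingers, y is the line along which they close (so a half turn about z gives the same grasp; the last joint's range is limited). The gripper opens to 85 mm and grips with 20 to 120 N. Pads are 22 mm wide; open, the fingers measure 114 mm over their backs; the gripper's body (76 mm by 85 mm) begins 54 mm behind the grasp point. The pads swing forward as they close: fully open they stand 13 mm farther back than shut.
Start: joints at [1.188, 0.342, 1.524, -0, 1.275, -0.146], TCP at [123.142, 510.366, 303.922] pointing down, gripper open.
Joint ranges: [-2.53, 2.53], [-0.77, 2.02], [0.04, 2.7], [-1, 4.14], [0.28, 2.66], [-3.11, 3.11]. Speed limits (rad/s): [2.57, 2.57, 3.14, 3.14, 3.14, 3.14].

### API

Orientations are given as a unit quaternion [w, x, y, z].
In Python, from rig import arm gives the robot as it stands.
- The arm moves only by the tool send_rows, never from a script. Its argument "moves" is one flat list of numbers, 7 for each row, row after row: the turn, a rotation vector about the world's x, y, z in degrees, then the shift along the world's x, y, z in mm, then the finger opening in mm, from 0 to 85.4. A call has exactly 10 rows; each row shifts and turns the commanded pose from where the row before left it; what a row does not reach is not made up. A row lasts 1/10 s, in which the tool goes at most 50 mm and 8.59 degrees, less where a joint would pass 70% of its speed; a pose out of reach is approached as far as the arm can. A call with a gripper value outside its range is refused whole. The fingers move at their own pace and stop on an object; "grip_force" is the grip in N (left out, the last holds). Time passes only in rows, so rows that do not move let the fingers close, or fill a call up. It gives the time, the measured TCP pose, the force, the opening and the grip force at its end, in the units of the state.
- arm.state(): the state, without advancing time (a new reading comes with each control period).
- arm.grab_frame(name): name is "scene" or "top"; returns the picture (400x640x3 uint8, red, green, blue); there is no depth.
- arm.camera_info(name): a dict with "fx", "fy", "cx", "cy" (pixels), "eye" and "attitude" of the camera in the world. Camera axes: x right, y down, z forward; pixel columns grow to the right and rows downward; lengths in mm; the calibration is good to about 2 mm. A picture is of the moment at which its call begins. camera_info takes no time and is no camera call.
- arm.sign_off(): hands the job in; it is judged then, once.
The state is a dict: "clock": time; "joints": joint angles; "qd": joint speeds; "joint_efforts": joint torques, N m; "eef_pos": TCP position; "ee_rot": TCP orientation; "wrist_force": force on the tool from outside, world axes, zero at the start; "torque": the same for the moment, N m; "finger_gap": finger opening in mm; "gripper_force": force on a finger pad.
Only numpy, scipy, OpenCV 4.12 (cv2) and the standard library are available. Lean on these libraries where they do the work, as an engineer would, in place of code of your own. Each camera call takes 0.05 s, during which the arm holds its last target. There are 200 camera calls.

## Working session

There is one attempt and no reset: what is moved stays moved. The work goes in short steps, Python scripts to look and compute and a tool call to move; the robot and the scene stay as the last step left them, time stands still between calls to the robot, and variables do not carry over. Pictures are saved under pics/ and viewed, at most 10 in all, crops included, and the job is handed in when it is done.

Besides the shell and the picture viewer there is one more tool, called after ">>>" as name(argument=value, ...), one argument or row to a line, values as JSON. send_rows: Moves the arm, as the interface text tells. Its arguments: {"type":"object","properties":{"moves":{"type":"array","items":{"type":"number"}},"grip_force":{"type":"number"}},"required":["moves"]}

```bash
mkdir -p pics
python3 - <<'E'
from rig import arm
import cv2
for n in("scene","top"):
    cv2.imwrite(f"pics/{n}0.png",arm.grab_frame(n)[:,:,::-1]); print(n,arm.camera_info(n))
print(arm.state(),arm.tips_ahead)
E
```

```text
scene {'fx': 404.3955999019983, 'fy': 404.3955999019983, 'cx': 315.0114070834689, 'cy': 202.78788198454086, 'eye': array([1369.33610599,  226.00031313,  608.45495806]), 'attitude': array([-0.2883337 ,  0.5500004 ,  0.68833038, -0.37491937])}
top {'fx': 440.73544064960777, 'fy': 440.73544064960777, 'cx': 314.1537616403566, 'cy': 196.97246085963198, 'eye': array([ 359.85507609,   10.69870311, 1123.90754573]), 'attitude': array([ 0.06388283, -0.69933711,  0.70907675, -0.06369257])}
{'clock': 0.1, 'joints': array([ 1.18798720e+00,  3.42664631e-01,  1.52489312e+00,  5.43472755e-05,
        1.27536612e+00, -1.46020083e-01]), 'qd': array([-7.18536180e-05, -1.11134727e-03, -2.02241401e-03,  1.27742135e-03,
        1.14744376e-03,  1.16551842e-03]), 'joint_efforts': array([ 1.19028253e-03, -4.34445691e+01, -2.46495867e+01, -3.61050561e-04,
        4.59172661e-03,  3.38411974e-05]), 'eef_pos': array([123.04301329, 510.13497538, 303.29926817]), 'ee_rot': array([-1.99040023e-04,  1.18125967e-01,  9.92998395e-01, -6.35680288e-04]), 'wrist_force': array([0.05203243, 0.94146665, 0.42707759]), 'torque': array([ 0.03142313, -0.00163579, -0.00658335]), 'gripper_force': 0.0, 'finger_gap': 85.49091999524792} 72.6
```

View pics/top0.png

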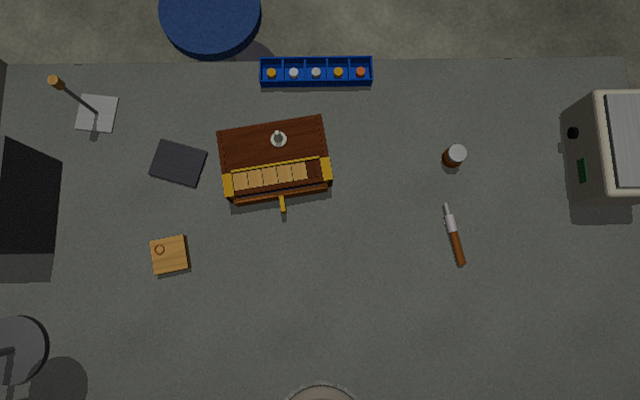

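View pics/scene0.png

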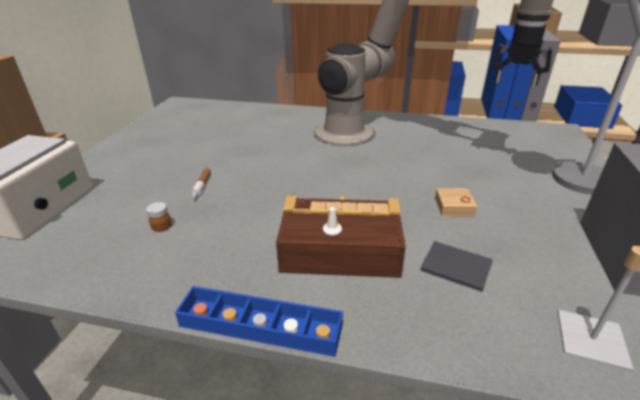

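The top view shows the case around (275,160): dark slat on the right at about (315,170), light slats from x 232 to 307, tab at about (282,203), cone at (278,138). I'll enlarge it to pick corners.

Run:
```python
import cv2
im=cv2.imread("pics/top0.png")[105:220,205:345]
cv2.imwrite("pics/crop0.png",cv2.resize(im,None,fx=5,fy=5,interpolation=cv2.INTER_CUBIC))
```

```text
(no output)
```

View pics/crop0.png

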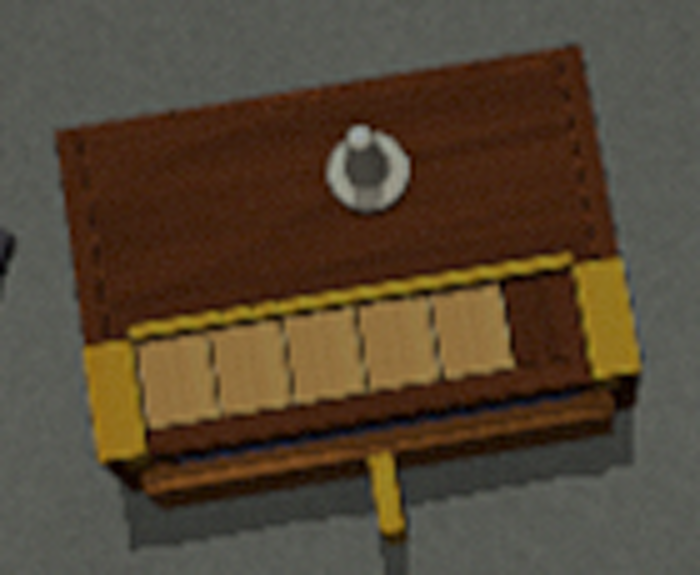

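The crop shows the slat row clearly: light slats' outer corners at about (150,430), (138,348), (500,288), (514,368), case back corners (58,130), (578,46), tab outer end around (392,530), and the drawer shut.

```bash
cat > h.py <<'E'
import numpy as np
from scipy.spatial.transform import Rotation as R
from scipy.optimize import least_squares
from rig import arm
def proj(P,n="top"):
    c=arm.camera_info(n); q=c["attitude"]; M=R.from_quat(np.r_[q[1:],q[0]]).as_matrix()
    v=(np.asarray(P,float)-c["eye"])@M
    return np.c_[c["fx"]*v[:,0]/v[:,2]+c["cx"],c["fy"]*v[:,1]/v[:,2]+c["cy"]]
def case2w(p,P): # p=x,y,yaw
    P=np.asarray(P,float); c,s=np.cos(p[2]),np.sin(p[2])
    return np.c_[p[0]+c*P[:,0]-s*P[:,1],p[1]+s*P[:,0]+c*P[:,1],P[:,2]]
E
python3 - <<'E'
from h import *
C=[(-72,108,85),(-28,108,85),(-28,-72,85),(-72,-72,85),(85,132,85),(85,-132,85)]
px=(np.array([(150,430),(138,348),(500,288),(514,368),(58,130),(578,46)])+.5)/5-.5+[205,105]
r=least_squares(lambda p:(proj(case2w(p,C))-px).ravel(),[550,80,0.1])
p=r.x;print(p.round(4),r.fun.round(1))
print(case2w(p,[(-50,y,85) for y in(-90,-54,-18,18,54,90)]+[(-119,0,62),(-149,0,62),(-191,0,62)]).round(1))
print(proj(case2w(p,[(-137,0,62)])))
s=arm.state();q=s["ee_rot"];print(R.from_quat(np.r_[q[1:],q[0]]).as_matrix().round(3))
E
```

```text
[6.546016e+02 1.064923e+02 1.575000e-01] [-0.5  0.5 -0.6 -0.6  0.3 -0.9  0.5  0.5 -0.6  0.6  0.9 -0. ]
[[619.3   9.8  85. ]
 [613.7  45.3  85. ]
 [608.   80.9  85. ]
 [602.4 116.4  85. ]
 [596.8 152.   85. ]
 [591.1 187.5  85. ]
 [537.1  87.8  62. ]
 [507.4  83.1  62. ]
 [466.   76.5  62. ]]
[[283.40123875 211.34211677]]
[[-0.972  0.235 -0.001]
 [ 0.235  0.972 -0.001]
 [ 0.    -0.001 -1.   ]]
```

>>> send_rows(
  moves=[0,0,-3.4,20,-20,0,0,0,0,-3.4,25,-25,-4,0,0,0,-3.4,25,-25,-4,0,0,0,-3.4,25,-25,-4,0,0,0,-3.4,25,-25,-4,0,0,0,-3.4,25,-25,-4,0,0,0,-3.4,25,-25,-4,0,0,0,-3.4,25,-25,-4,0,0,0,-3.4,25,-25,-4,0,0,0,-3.4,25,-25,-4,0],
)

```text
clock: 1.1
eef_pos: [368.9, 264.1, 267.6]
ee_rot: [-0.0, 0.404, 0.915, -0.0]
wrist_force: [0.3, 0.3, 0.9]
finger_gap: 0.0
gripper_force: 0.0
```

>>> send_rows(
  moves=[0,0,-3.4,25,-25,-4,0,0,0,-3.4,25,-25,-4,0,0,0,-3.4,25,-25,-4,0,0,0,-3.4,25,-25,-4,0,0,0,-3.4,25,-25,-4,0,0,0,-3.4,25,-25,-4,0,0,0,-3.4,25,-25,-4,0,0,0,-3.4,25,-25,-4,0,0,0,-3.4,25,-25,-4,0,0,0,-2.8,26,-30,-4,0],
)

```text
clock: 2.1
eef_pos: [619.8, 9.6, 227.2]
ee_rot: [-0.0, 0.65, 0.76, -0.0]
wrist_force: [0.9, 1.1, 0.7]
finger_gap: 0.1
gripper_force: 0.0
```

Run:
```python
from h import *
import cv2
s=arm.state();q=s["ee_rot"];M=R.from_quat(np.r_[q[1:],q[0]]).as_matrix()
print(s["clock"],s["eef_pos"].round(2),s["wrist_force"].round(2),s["finger_gap"]);print(M.round(3),"yaw y",np.degrees(np.arctan2(M[1,1],M[0,1])))
im=arm.grab_frame("top")[90:210,205:365,::-1]
cv2.imwrite("pics/c1.png",cv2.resize(im,None,fx=5,fy=5,interpolation=cv2.INTER_CUBIC))
```

```text
2.1 [619.76   9.64 227.25] [0.95 1.06 0.65] 0.13968026904651532
[[-0.155  0.988 -0.001]
 [ 0.988  0.155  0.   ]
 [ 0.001 -0.001 -1.   ]] yaw y 8.928458430322518
```

View pics/c1.png

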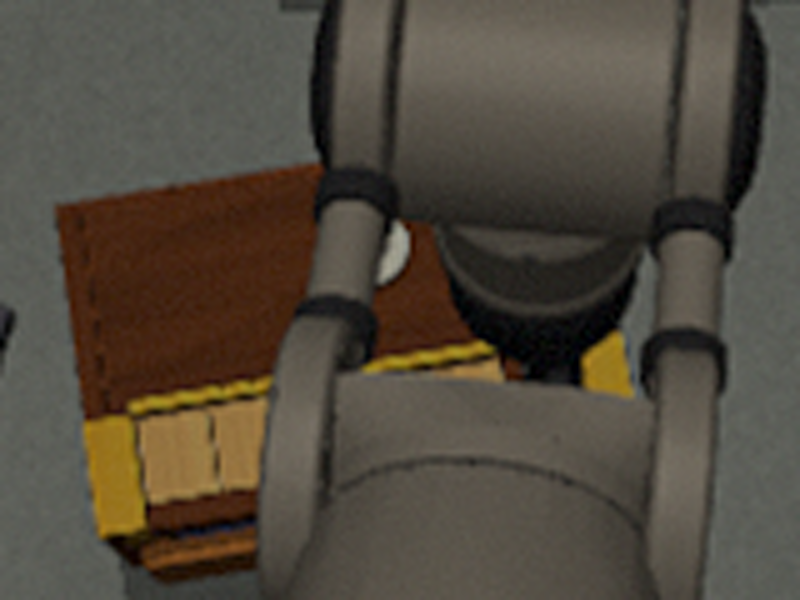

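The arm covers the right half of the case, and the gripper hangs at the dark end slat (around crop (555,370)). Now I lower it.

>>> send_rows(
  moves=[0,0,0,0,0,-10,0,0,0,0,0,0,-10,0,0,0,0,0,0,-10,0,0,0,0,0,0,-10,0,0,0,0,0,0,-8,0,0,0,0,0,0,-7,0,0,0,0,0,0,-5,0,0,0,0,0,0,-4,0,0,0,0,0,0,-2,0,0,0,0,0,0,0,0],
)

```text
clock: 3.15
eef_pos: [619.1, 10.3, 161.8]
ee_rot: [-0.0, 0.649, 0.761, -0.0]
wrist_force: [0.5, 0.1, 0.3]
finger_gap: 0.1
gripper_force: 0.0
```

>>> send_rows(
  moves=[0,0,0,0,0,-0.5,0,0,0,0,0,0,-0.5,0,0,0,0,0,0,-0.5,0,0,0,0,0,0,-0.5,0,0,0,0,0,0,-0.5,0,0,0,0,0,0,-0.3,0,0,0,0,0,0,-0.2,0,0,0,0,0,0,0,0,0,0,0,0,0,0,0,0,0,0,0,0,0,0],
)

```text
clock: 4.15
eef_pos: [619.2, 10.4, 158.9]
ee_rot: [0.0, 0.649, 0.761, 0.0]
wrist_force: [0.5, 0.0, -0.4]
finger_gap: -0.3
gripper_force: 0.0
```

>>> send_rows(
  moves=[0,0,0,0,0,-0.3,0,0,0,0,0,0,-0.3,0,0,0,0,0,0,-0.3,0,0,0,0,0,0,-0.3,0,0,0,0,0,0,-0.2,0,0,0,0,0,0,-0.2,0,0,0,0,0,0,0,0,0,0,0,0,0,0,0,0,0,0,0,0,0,0,0,0,0,0,0,0,0],
)

```text
clock: 5.15
eef_pos: [619.1, 10.4, 157.4]
ee_rot: [0.0, 0.649, 0.761, 0.0]
wrist_force: [0.4, 0.5, 0.6]
finger_gap: 0.1
gripper_force: 0.6
```

>>> send_rows(
  moves=[0,0,0,0,0,-0.3,0,0,0,0,0,0,-0.2,0,0,0,0,0,0,-0.2,0,0,0,0,0,0,0,0,0,0,0,0,0,0,0,0,0,0,0,0,0,0,0,0,0,0,0,0,0,0,0,0,0,0,0,0,0,0,0,0,0,0,0,0,0,0,0,0,0,0],
)

```text
clock: 6.15
eef_pos: [619.2, 10.4, 156.7]
ee_rot: [0.0, 0.649, 0.761, 0.0]
wrist_force: [-1.2, 0.4, 4.4]
finger_gap: 0.2
gripper_force: 2.3
```

>>> send_rows(
  moves=[0,0,0,-0.7,4.4,0,0,0,0,0,-0.7,4.4,0,0,0,0,0,-0.7,4.4,0,0,0,0,0,-0.7,4.4,0,0,0,0,0,-0.7,4.4,0,0,0,0,0,-0.7,4.4,0,0,0,0,0,-0.7,4.4,0,0,0,0,0,-0.7,4.4,0,0,0,0,0,0,0,0,0,0,0,0,0,0,0,0],
)

```text
clock: 7.15
eef_pos: [613.5, 46.4, 156.7]
ee_rot: [-0.0, 0.649, 0.761, 0.001]
wrist_force: [-0.5, 3.0, 4.4]
finger_gap: -0.3
gripper_force: 2.4
```

>>> send_rows(
  moves=[0,0,0,-0.7,4.4,0,0,0,0,0,-0.7,4.4,0,0,0,0,0,-0.7,4.4,0,0,0,0,0,-0.7,4.4,0,0,0,0,0,-0.7,4.4,0,0,0,0,0,-0.7,4.4,0,0,0,0,0,-0.7,4.4,0,0,0,0,0,-0.7,4.4,0,0,0,0,0,0,0,0,0,0,0,0,0,0,0,0],
)

```text
clock: 8.15
eef_pos: [607.7, 81.5, 156.6]
ee_rot: [-0.0, 0.649, 0.761, 0.0]
wrist_force: [-0.9, -0.7, 5.6]
finger_gap: 0.2
gripper_force: 2.5
```

Solid again; next slat.

>>> send_rows(
  moves=[0,0,0,-0.7,4.4,0.1,0,0,0,0,-0.7,4.4,0,0,0,0,0,-0.7,4.4,0,0,0,0,0,-0.7,4.4,0,0,0,0,0,-0.7,4.4,0,0,0,0,0,-0.7,4.4,0,0,0,0,0,-0.7,4.4,0,0,0,0,0,-0.7,4.4,0,0,0,0,0,0,0,0,0,0,0,0,0,0,0,0],
)

```text
clock: 9.15
eef_pos: [602.1, 116.8, 156.7]
ee_rot: [-0.001, 0.649, 0.761, 0.0]
wrist_force: [0.4, 1.4, 4.4]
finger_gap: -0.2
gripper_force: 2.4
```

>>> send_rows(
  moves=[0,0,0,-0.7,4.4,0,0,0,0,0,-0.7,4.4,0,0,0,0,0,-0.7,4.4,0,0,0,0,0,-0.7,4.4,0,0,0,0,0,-0.7,4.4,0,0,0,0,0,-0.7,4.4,0,0,0,0,0,-0.7,4.4,0,0,0,0,0,-0.7,4.4,0,0,0,0,0,0,0,0,0,0,0,0,0,0,0,0],
)

```text
clock: 10.15
eef_pos: [596.4, 151.6, 156.4]
ee_rot: [-0.0, 0.649, 0.761, -0.0]
wrist_force: [-1.3, 0.2, 0.7]
finger_gap: 0.1
gripper_force: 0.3
```

Force dropped to about 0.7 N, so this slat is the loose one. I press down gently to 8 mm.

>>> send_rows(
  moves=[0,0,0,0,0,-0.5,0,0,0,0,0,0,-0.5,0,0,0,0,0,0,-0.5,0,0,0,0,0,0,-0.5,0,0,0,0,0,0,-0.5,0,0,0,0,0,0,-0.5,0,0,0,0,0,0,0,0,0,0,0,0,0,0,0,0,0,0,0,0,0,0,0,0,0,0,0,0,0],
)

```text
clock: 11.15
eef_pos: [596.7, 151.1, 153.7]
ee_rot: [0.0, 0.649, 0.761, -0.0]
wrist_force: [-0.4, 0.2, 1.7]
finger_gap: 0.1
gripper_force: 0.4
```

>>> send_rows(
  moves=[0,0,0,0,0,-0.8,0,0,0,0,0,0,-0.8,0,0,0,0,0,0,-0.8,0,0,0,0,0,0,-0.8,0,0,0,0,0,0,-0.8,0,0,0,0,0,0,-0.8,0,0,0,0,0,0,-0.6,0,0,0,0,0,0,-0.6,0,0,0,0,0,0,0,0,0,0,0,0,0,0,0],
)

```text
clock: 12.15
eef_pos: [596.8, 151.1, 148.8]
ee_rot: [0.0, 0.649, 0.761, 0.0]
wrist_force: [-3.5, -0.7, 8.6]
finger_gap: -0.1
gripper_force: 4.2
```

>>> send_rows(
  moves=[0,0,0,0,0,-0.4,0,0,0,0,0,0,-0.4,0,0,0,0,0,0,-0.4,0,0,0,0,0,0,-0.4,0,0,0,0,0,0,-0.4,0,0,0,0,0,0,0,0,0,0,0,0,0,0,0,0,0,0,0,0,0,0,0,0,0,0,0,0,0,0,0,0,0,0,0,0],
)

```text
clock: 13.15
eef_pos: [596.8, 151.1, 146.9]
ee_rot: [0.0, 0.649, 0.761, 0.0]
wrist_force: [-2.8, -1.3, 8.6]
finger_gap: 0.3
gripper_force: 4.3
```

>>> send_rows(
  moves=[0,0,0,0,0,-0.4,0,0,0,0,0,0,-0.4,0,0,0,0,0,0,-0.4,0,0,0,0,0,0,-0.4,0,0,0,0,0,0,-0.4,0,0,0,0,0,0,0,0,0,0,0,0,0,0,0,0,0,0,0,0,0,0,0,0,0,0,0,0,0,0,0,0,0,0,0,0],
)

```text
clock: 14.15
eef_pos: [596.8, 151.1, 144.6]
ee_rot: [0.0, 0.649, 0.761, 0.0]
wrist_force: [-2.4, -2.2, 7.7]
finger_gap: 0.3
gripper_force: 3.6
```

>>> send_rows(
  moves=[0,0,0,0,0,-0.3,0,0,0,0,0,0,-0.3,0,0,0,0,0,0,-0.3,0,0,0,0,0,0,-0.3,0,0,0,0,0,0,0,0,0,0,0,0,0,0,0,0,0,0,0,0,0,0,0,0,0,0,0,0,0,0,0,0,0,0,0,0,0,0,0,0,0,0,0],
)

```text
clock: 15.15
eef_pos: [596.8, 151.1, 143.6]
ee_rot: [0.0, 0.649, 0.761, 0.0]
wrist_force: [-3.1, -1.7, 8.5]
finger_gap: -0.3
gripper_force: 4.3
```

>>> send_rows(
  moves=[0,0,0,0,0,-0.3,0,0,0,0,0,0,-0.3,0,0,0,0,0,0,0,0,0,0,0,0,0,0,0,0,0,0,0,0,0,0,0,0,0,0,0,0,0,0,0,0,0,0,0,0,0,0,0,0,0,0,0,0,0,0,0,0,0,0,0,0,0,0,0,0,0],
)

```text
clock: 16.15
eef_pos: [596.8, 151.1, 143.6]
ee_rot: [0.0, 0.649, 0.761, 0.0]
wrist_force: [-4.4, -2.0, 11.8]
finger_gap: -0.1
gripper_force: 6.0
```

Run:
```python
from h import *
import cv2
im=arm.grab_frame("top")[105:245,205:345,::-1]
cv2.imwrite("pics/c2.png",cv2.resize(im,None,fx=4,fy=4,interpolation=cv2.INTER_CUBIC))
```

```text
(no output)
```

View pics/c2.png

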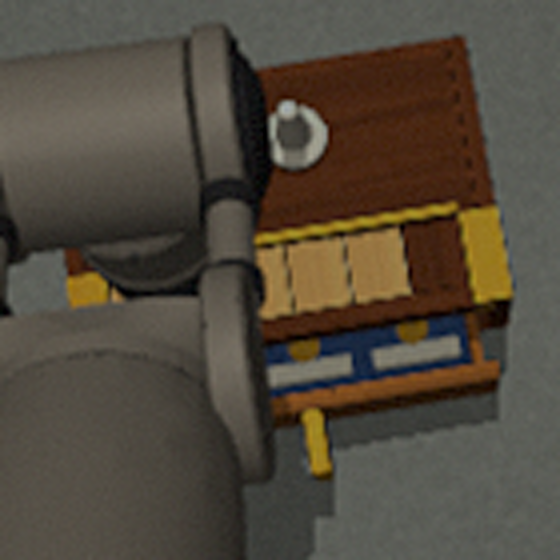

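The drawer has sprung out about 30 mm (tab at about (317,440) in the crop), and the slat is at the bottom. Now I lift out, turn 90° and go above the tab.

>>> send_rows(
  moves=[0,0,0,0,0,2,0,0,0,0,0,0,3,0,0,0,0,0,0,5,0,0,0,0,0,0,7,0,0,0,0,0,0,9,0,0,0,0,0,0,9,0,0,0,0,0,0,9,0,0,0,0,0,0,8,0,0,0,0,0,0,8,0,0,0,0,0,0,4,0],
)

```text
clock: 17.2
eef_pos: [597.0, 151.2, 207.0]
ee_rot: [0.0, 0.649, 0.761, 0.0]
wrist_force: [0.2, 0.9, -0.1]
finger_gap: -0.2
gripper_force: 0.0
```

>>> send_rows(
  moves=[0,0,6,-6,-4.5,0,0,0,0,6,-6,-4.5,0,0,0,0,6,-6,-4.5,0,0,0,0,6,-6,-4.5,0,0,0,0,6,-6,-4.5,0,0,0,0,6,-6,-4.5,0,0,0,0,6,-6,-4.5,0,0,0,0,6,-6,-4.5,0,0,0,0,6,-6,-4.5,0,0,0,0,6,-6,-4.5,0,0],
)

```text
clock: 18.2
eef_pos: [536.4, 106.0, 205.9]
ee_rot: [-0.0, 0.18, 0.984, 0.0]
wrist_force: [-0.4, -0.8, -0.9]
finger_gap: 0.4
gripper_force: 0.0
```

>>> send_rows(
  moves=[0,0,6,-6,-4.5,0,60,0,0,6,-6,-4.5,0,60,0,0,6,-6,-4.5,0,60,0,0,6,-6,-4.5,0,60,0,0,6,-6,-4.5,0,60,0,0,0,0,0,0,60,0,0,0,0,0,0,60,0,0,0,0,0,0,60,0,0,0,0,0,0,60,0,0,0,0,0,0,60],
)

```text
clock: 19.2
eef_pos: [506.9, 83.8, 205.9]
ee_rot: [0.0, -0.078, 0.997, 0.0]
wrist_force: [0.5, 0.3, 1.0]
finger_gap: 60.0
gripper_force: 0.0
```

Run:
```python
from h import *
import cv2
s=arm.state();q=s["ee_rot"];M=R.from_quat(np.r_[q[1:],q[0]]).as_matrix()
print(s["clock"],s["eef_pos"].round(2),s["wrist_force"].round(2),s["finger_gap"],"yaw y",np.degrees(np.arctan2(M[1,1],M[0,1])))
im=arm.grab_frame("scene")[150:300,250:450,::-1]; cv2.imwrite("pics/s3.png",cv2.resize(im,None,fx=4,fy=4,interpolation=cv2.INTER_CUBIC))
im=arm.grab_frame("top")[105:245,205:345,::-1]
cv2.imwrite("pics/c3.png",cv2.resize(im,None,fx=4,fy=4,interpolation=cv2.INTER_CUBIC))
```

```text
19.2 [506.89  83.8  205.85] [0.5  0.28 0.98] 60.0290501478832 yaw y 99.0024024223784
```

View pics/c3.png

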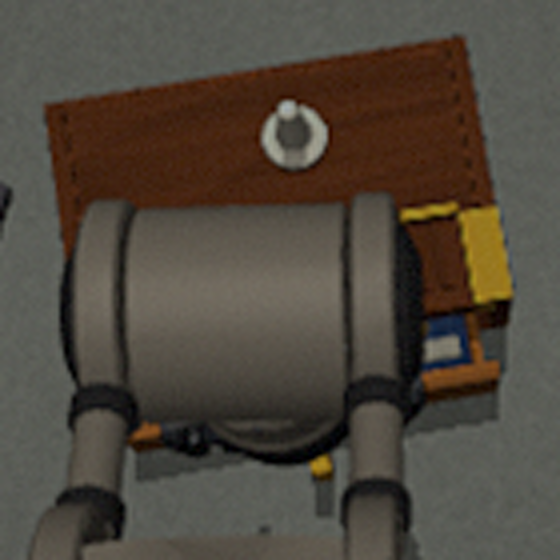

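The arm hides most of the front; the tab's outer end shows at about crop (322,468), with the cone and case unmoved. Checking against the prediction.

Run:
```python
from h import *
p=[654.6,106.49,.1575]
for d in(20,25,30,35):
    print(d,((proj(case2w(p,[(-137-d,0,62)]))-[205,105]+.5)*4-.5).round(1))
```

```text
20 [[320.3 459. ]]
25 [[321.6 467.1]]
30 [[322.9 475.2]]
35 [[324.3 483.3]]
```

>>> send_rows(
  moves=[0,0,0,0,0,-12,60,0,0,0,0,0,-12,60,0,0,0,0,0,-12,60,0,0,0,0,0,-10,60,0,0,0,0,0,-8,60,0,0,0,0,0,-5,60,0,0,0,0,0,-3,60,0,0,0,0,0,0,60,0,0,0,0,0,0,60,0,0,0,0,0,0,60],
)

```text
clock: 20.3
eef_pos: [507.0, 83.7, 144.3]
ee_rot: [0.0, -0.079, 0.997, 0.0]
wrist_force: [-0.0, 0.7, -0.8]
finger_gap: 59.8
gripper_force: 0.0
```

>>> send_rows(
  moves=[0,0,0,0,0,-8,60,0,0,0,0,0,-8,60,0,0,0,0,0,-8,60,0,0,0,0,0,-5,60,0,0,0,0,0,-3,60,0,0,0,0,0,-2,60,0,0,0,0,0,0,60,0,0,0,0,0,0,60,0,0,0,0,0,0,60,0,0,0,0,0,0,60],
)

```text
clock: 21.3
eef_pos: [506.8, 83.7, 110.1]
ee_rot: [0.0, -0.079, 0.997, 0.0]
wrist_force: [-0.1, 0.1, 0.2]
finger_gap: 59.9
gripper_force: 0.0
```

>>> send_rows(
  moves=[0,0,0,0,0,0,30,0,0,0,0,0,0,25,0,0,0,0,0,0,20,0,0,0,0,0,0,16,0,0,0,0,0,0,12,0,0,0,0,0,0,8,0,0,0,0,0,0,8,0,0,0,0,0,0,8,0,0,0,0,0,0,8,0,0,0,0,0,0,8],
  grip_force=25,
)

```text
clock: 22.3
eef_pos: [507.0, 82.9, 110.0]
ee_rot: [0.0, -0.079, 0.997, -0.001]
wrist_force: [-0.4, -5.2, 1.1]
finger_gap: 11.6
gripper_force: 25.5
```

>>> send_rows(
  moves=[0,0,0,-2,-0.8,0,8,0,0,0,-4,-0.9,0,8,0,0,0,-5,-0.8,0,8,0,0,0,-5,-0.8,0,8,0,0,0,-5,-0.8,0,8,0,0,0,-5,-0.8,0,8,0,0,0,-5,-0.8,0,8,0,0,0,-4,-0.6,0,8,0,0,0,-2,-0.3,0,8,0,0,0,0,0,0,8],
)

```text
clock: 23.3
eef_pos: [469.1, 76.9, 110.0]
ee_rot: [-0.0, -0.079, 0.997, -0.0]
wrist_force: [-0.3, -5.8, 2.2]
finger_gap: 11.4
gripper_force: 25.7
```

>>> send_rows(
  moves=[0,0,0,-1,-0.3,0,8,0,0,0,-1,-0.3,0,8,0,0,0,-1,-0.2,0,8,0,0,0,-1,-0.2,0,8,0,0,0,-0.5,-0.1,0,8,0,0,0,-0.5,-0.1,0,8,0,0,0,0,0,0,8,0,0,0,0,0,0,8,0,0,0,0,0,0,8,0,0,0,0,0,0,8],
)

```text
clock: 24.3
eef_pos: [465.5, 76.2, 110.0]
ee_rot: [0.001, -0.079, 0.997, 0.0]
wrist_force: [5.5, 1.3, -1.5]
finger_gap: 11.9
gripper_force: 25.2
```

>>> send_rows(
  moves=[0,0,0,-0.5,-0.1,0,8,0,0,0,-0.5,-0.1,0,8,0,0,0,-0.5,0,0,8,0,0,0,0,0,0,8,0,0,0,0,0,0,8,0,0,0,0,0,0,8,0,0,0,0,0,0,8,0,0,0,0,0,0,8,0,0,0,0,0,0,8,0,0,0,0,0,0,8],
)

```text
clock: 25.3
eef_pos: [465.3, 76.1, 110.0]
ee_rot: [0.002, -0.079, 0.997, 0.0]
wrist_force: [10.0, 2.3, -6.0]
finger_gap: 11.8
gripper_force: 24.6
```

At the stop. Release and rise.

>>> send_rows(
  moves=[0,0,0,0,0,0,14,0,0,0,0,0,0,20,0,0,0,0,0,0,30,0,0,0,0,0,0,40,0,0,0,0,0,0,50,0,0,0,0,0,0,60,0,0,0,0,0,0,60,0,0,0,0,0,0,60,0,0,0,0,0,0,60,0,0,0,0,0,0,60],
)

```text
clock: 26.3
eef_pos: [463.3, 75.6, 109.9]
ee_rot: [0.0, -0.079, 0.997, 0.0]
wrist_force: [-0.2, -0.0, 0.2]
finger_gap: 60.1
gripper_force: 0.0
```

>>> send_rows(
  moves=[0,0,0,0,0,5,60,0,0,0,0,0,10,60,0,0,0,0,0,15,60,0,0,0,0,0,20,60,0,0,0,0,0,20,60,0,0,0,0,0,20,60,0,0,0,-10,20,10,60,0,0,0,-10,30,0,60,0,0,0,-10,30,0,60,0,0,0,-10,30,0,60],
)

```text
clock: 27.3
eef_pos: [422.9, 186.6, 211.0]
ee_rot: [0.001, -0.078, 0.997, 0.0]
wrist_force: [0.3, 0.8, -0.2]
finger_gap: 60.2
gripper_force: 0.0
```

>>> send_rows(
  moves=[0,0,0,-10,40,0,60,0,0,0,-10,40,0,60,0,0,0,-10,40,0,60,0,0,0,-10,40,0,60,0,0,0,-10,30,0,60,0,0,0,0,20,0,60,0,0,0,0,0,0,60,0,0,0,0,0,0,60,0,0,0,0,0,0,60,0,0,0,0,0,0,60],
)

```text
clock: 28.3
eef_pos: [373.6, 394.7, 210.2]
ee_rot: [-0.0, -0.078, 0.997, -0.0]
wrist_force: [-0.2, -0.3, -0.3]
finger_gap: 60.0
gripper_force: 0.0
```

Run:
```python
from h import *
import cv2
im=arm.grab_frame("top")[105:285,130:345,::-1]
cv2.imwrite("pics/c4.png",cv2.resize(im,None,fx=3,fy=3,interpolation=cv2.INTER_CUBIC))
print(((proj(case2w([654.6,106.49,.1575],[(-209,0,62),(-97-72,0,62)]))-[130,105])*3).round())
```

```text
[[474. 407.]
 [466. 358.]]
```

View pics/c4.png

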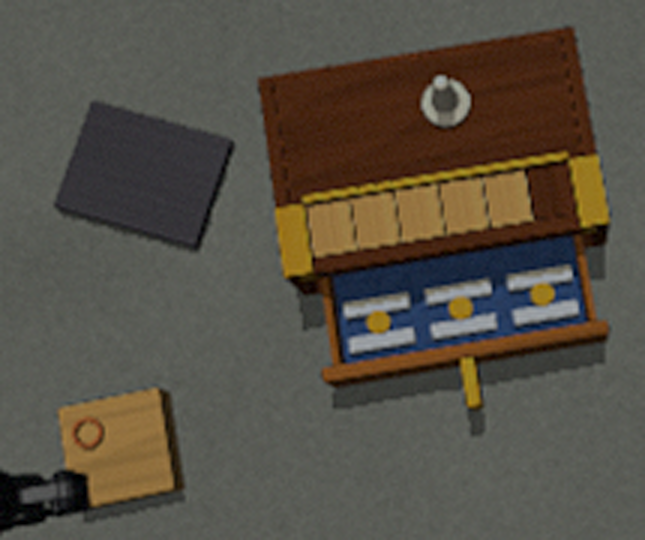

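The drawer is fully out: the tab end is at (474,407), exactly as predicted for 72 mm. The slats are flush again and the cone, block and ring are in place, with the gripper well above everything.

```bash
python3 -c "
from rig import arm
print(arm.sign_off())"
```

```text
the job is handed in; nothing more can be done
None
```

The job is handed in: the loose slat (at y = +54) was pressed to the bottom with a measured force of about 12 N at most, and the drawer was pulled out to its 72 mm stop and released. The final top picture shows the cone, block, ring and plate where they were; the jar and handpiece were outside it, but the arm did not go near them.

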